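# Unclamp the finished splicer plate and add it to the pile

### The job

Pull the sliding jaw of the small bench vise right back by its black knob and lift the finished steel plate out by its two short ends, then set it down flat on the bare bench and let go of it. Take it again by its long sides and lay it gently, without dropping it or pressing hard, flat and square on top of the pile of plates between the two brass cheeks of the cradle, edges flush with the pile, same face up. Leave the vise open, the pile tidy in its cradle, and the dish, punch and clips where they are.

Things in the scene. Friction and masses are not known exactly. Their poses are not given: they have to be found in the camera images.
- vise: Small grey vise bolted to the bench, left or right of the middle; base 150 x 56 mm (x -87.5 to +62.5), jaw tops 50 mm high. Origin: on the bench under the centre of the plate's seat. x: sliding direction; fixed jaw (44 mm wide along y, 28 mm thick, face at x = +20.5) at +x, sliding jaw at -x. Bed 40 mm wide along y, its top 30 mm above the bench.
- jaw (a joint): Opening of the sliding jaw in m: 0 closed on the plate, 0.030 fully open; slides to the vise's -x and stays where left (friction about 5 N). 44 mm wide, 28 mm thick, top 50 mm above the bench. A 6 mm lip on it reaches over the plate's long edge, 1.5 mm above it, so the plate cannot come up while the jaw is closed.
- jaw_grip (a point): Middle of the black bakelite knob on top of the sliding jaw, the place to pinch it from above, 73 mm above the bench: knob diameter 22 mm, from 61 to 85 mm above the bench, on a 12 mm stem. Axes parallel to the vise's.
- plate: Finished steel splicer plate, 40 (x) x 60 (y) x 14 mm (z), about 0.26 kg, with four small holes and a shallow dark groove along y on its upper face. Origin: centre of underside. Starts flat on the vise's bed, long sides at the jaws (no room for fingers there), short ends (y) sticking out 8 mm past the jaws, free to grip.
- cradle: Cradle fixed to the bench: dark wood foot 60 (x) x 92 mm (y), standing 12 to 30 mm above the bench (varies). Two upright brass cheeks at the pile's +y and -y ends, 36 mm wide along x, inner faces 64 mm apart, flared at the top, tops 63 mm above the foot's top; no room for fingers at the plates' ends, x sides open. Origin: 30 mm below the middle of the foot's top.
- cradle_floor (a point): Middle of the top face of the cradle's foot, on which the pile stands; axes as the cradle's.
- pile_low: Lower of the two loose plates already in the cradle, same shape and size as the finished plate, long side along the cradle's y. Origin: centre of its underside.
- pile_top: Upper plate of the pile, same shape; the finished plate goes on it. Origin: centre of its underside, its top is 14 mm higher.
- dish: Bystander: white porcelain dish, 90 mm across, 26 mm high. Origin: centre of underside.
- punch: Bystander: grey metal film punch, 80 x 34 x 50 mm. Origin: centre of underside.
- clip_a: Bystander: copper film clip, 52 x 18 x 13 mm. Origin: centre of underside.
- clip_b: Bystander: second copper film clip, 52 x 18 x 13 mm. Origin: centre of underside. The bench in the middle between vise and cradle is bare.
Mind the look-alikes: they are no part of the job. What is shaped like the pile_top but pink or turquoise is not meant.

How it is judged:
By the outcome, as a careful person would: the job done as asked, in the order asked, and still so for the second after the job is handed in, with the robot touching nothing.
It also fails if it takes over 72 s, if anything falls off the work surface, if the arm or the gripper's body presses on something with over 40 N, if the wrist force passes 120 N, or if a joint passes its speed limit or range.

### The arm

A 7-joint arm with a two-finger parallel gripper is mounted at the origin on the work surface. World frame = base frame: x ahead of the robot, y to its left, z up, the work surface at z = 0. Lengths are in m, angles in rad, forces in N, time in s.
With the tool pointing down it reaches from about 0.4 to 0.85 m from the base axis. Payload 10.4 kg.
Tool frame: the origin (TCP) lies between the finger pads; the fingertips stand 19 mm ahead of it and the grasp point (between the pads) is the TCP (manip.tips_ahead is the distance from the TCP to the fingertips, in m); z points along the fingers, y is the line along which they close (so a half turn about z gives the same grasp; the last joint's range is limited). The gripper opens to 85 mm and grips with 20 to 120 N. Pads are 22 mm wide; open, the fingers measure 114 mm over their backs; the gripper's body (76 mm by 85 mm) begins 54 mm behind the grasp point. The pads swing forward as they close: fully open they stand 13 mm farther back than shut.
Start: joints at [1.31, 0.332, -0.065, 1.46, 0.022, 1.35, -0.088], TCP at [0.147, -0.607, 0.25] pointing down, gripper open.
Joint ranges: [-2.6, 2.6], [-0.5, 2.12], [-1.47, 1.34], [0.16, 2.42], [-1.27, 4.41], [0.06, 2.06], [-2.6, 2.6]. Speed limits (rad/s): [2.22, 2.22, 2.79, 2.79, 3.14, 3.14, 3.14].

### API

Orientations are given as a unit quaternion [x, y, z, w].
In Python, from workcell import manip, viewer gives the robot as it stands.
- The arm moves only by the tool arm_command, never from a script. Its argument "series" is text: rows parted by semicolons, each of 5 numbers parted by spaces: the closure, from 0 (fully open) to 1 (shut), then the shift along the tool's x, y, z normalised to -1 to 1, where 1 is 0.4 m, then the turn about the tool's z normalised to -1 to 1, where 1 is 180 degrees. In form: jaw tx ty tz spin; .... A call has exactly 10 rows; each row shifts and turns the commanded pose from where the row before left it, along the tool's axes as they then stand; what a row does not reach is not made up. A row lasts 1/8 s, in which the tool goes at most 62.5 mm and 10.7 degrees, less where a joint would pass 70% of its speed; a pose out of reach is approached as far as the arm can. A call with a number of a shift or a turn outside -1 to 1 is refused whole. A call with a gripper value outside its range is refused whole. The fingers move at their own pace and stop on an object; "newtons" is the grip in N (left out, the last holds). Time passes only in rows, so rows that do not move let the fingers close, or fill a call up. It gives the time, the measured TCP pose, the force, the opening and the grip force at its end, in the units of the state.
- manip.get_obs(): the state, without advancing time (a new reading comes with each control period).
- viewer.camera(name): name is "scene" or "top"; returns a dict with "pixels" (400x640x3 uint8, red, green, blue), "intrinsics" (3x3 intrinsics, pixels), "extrinsics" (4x4, takes a point from world to camera coordinates). Camera axes: x right, y up, looking along -z (the intrinsics and any distortion apply to the point x, -y, -z); pixel columns grow to the right and rows downward; lengths in m; the calibration is good to about 2 mm. A picture is of the moment at which its call begins. There is no depth.
- manip.hand_in(): hands the job in; it is judged then, once.
The state is a dict: "clock": time; "joint_pos": joint angles; "joint_velocities": joint speeds; "tau": joint torques, N m; "position": TCP position; "ee_rot": TCP orientation; "ft_force": force on the tool from outside, world axes, zero at the start; "torque": the same for the moment, N m; "grip_width": opening from 0.0 (shut) to 1.0 (fully open); "grasp_force": force on a finger pad.
Only numpy, scipy, OpenCV 4.12 (cv2) and the standard library are available. Lean on these libraries where they do the work, as an engineer would, in place of code of your own. Each camera call takes 0.05 s, during which the arm holds its last target. There are 200 camera calls.

## Working session

There is one attempt and no reset: what is moved stays moved. The work goes in short steps, Python scripts to look and compute and a tool call to move; the robot and the scene stay as the last step left them, time stands still between calls to the robot, and variables do not carry over. Pictures are saved under pics/ and viewed, at most 10 in all, crops included, and the job is handed in when it is done.

Besides the shell and the picture viewer there is one more tool, called after "Request:" in YAML: its name, and indented under it one key for each argument. arm_command: Moves the arm, as the interface text tells. Scaled input: -1 to 1 covers 0.4 m each way for a shift and 180 degrees each way for a turn. Its arguments: {"type":"object","properties":{"series":{"type":"string"},"newtons":{"type":"number"}},"required":["series"]}

```bash
mkdir -p pics; ls; python3 - <<'E'
from workcell import manip, viewer
import cv2,numpy as np
np.set_printoptions(precision=4,suppress=True)
o=manip.get_obs()
print(o['clock'],o['position'],o['ee_rot'],o['grip_width'],manip.tips_ahead)
for n in ("scene","top"):
    c=viewer.camera(n); cv2.imwrite(f'pics/{n}0.png',c['pixels'][:,:,::-1]); print(n,{k:np.array(v) for k,v in c.items() if k!='pixels'})
E
```

```text
pics
0.0 [ 0.1472 -0.6071  0.2495] [ 0.9929  0.1187 -0.0001 -0.0007] 1.0042263290618354 0.019
scene {'intrinsics': array([[369.6601,   0.    , 320.8426],
       [  0.    , 369.6601, 197.6015],
       [  0.    ,   0.    ,   1.    ]]), 'extrinsics': array([[ 0.7109,  0.7033,  0.0086, -0.4106],
       [-0.5731,  0.5721,  0.5868,  0.2926],
       [ 0.4078, -0.4221,  0.8097, -1.1407],
       [ 0.    ,  0.    ,  0.    ,  1.    ]])}
top {'intrinsics': array([[480.5378,   0.    , 328.3052],
       [  0.    , 480.5378, 202.5876],
       [  0.    ,   0.    ,   1.    ]]), 'extrinsics': array([[ 0.1188, -0.9929,  0.0038, -0.0532],
       [ 0.972 ,  0.1171,  0.2038, -0.5817],
       [-0.2028, -0.0205,  0.979 , -1.2808],
       [ 0.    ,  0.    ,  0.    ,  1.    ]])}
```

View pics/scene0.png

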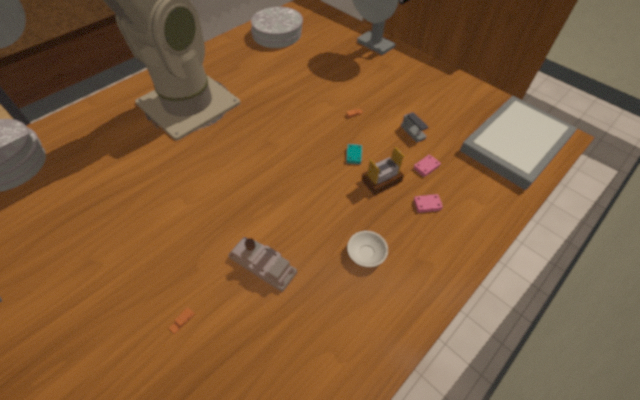

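View pics/top0.png

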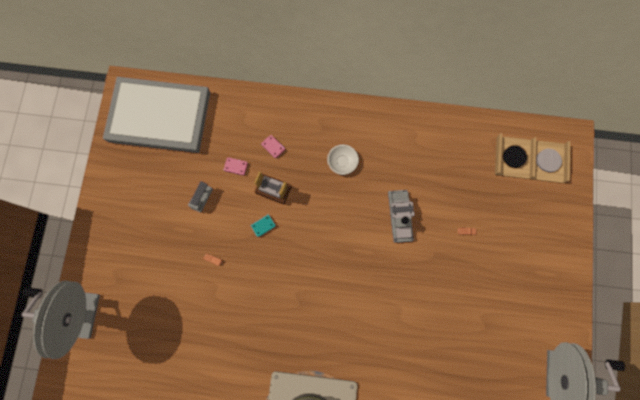

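```bash
python3 - <<'E'
import cv2,numpy as np
t=cv2.imread('pics/top0.png');s=cv2.imread('pics/scene0.png')
def z(i,u,v,w=45,h=34): return cv2.resize(i[v-h:v+h,u-w:u+w],(400,300),interpolation=cv2.INTER_CUBIC)
a=np.vstack([np.hstack([z(t,402,216),z(t,272,190)]),np.hstack([z(s,264,262),z(s,382,168)])])
cv2.imwrite('pics/z0.png',a)
E
```

```text
(no output)
```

View pics/z0.png

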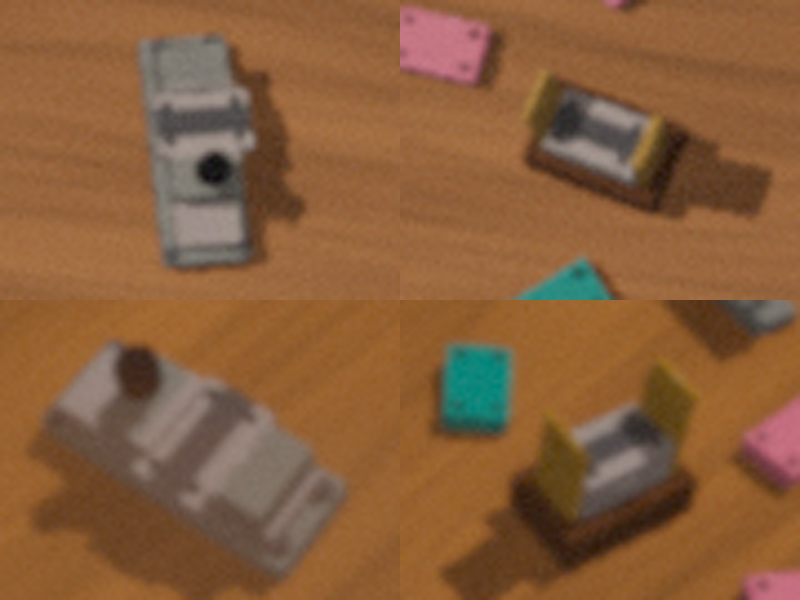

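```bash
cat > h.py <<'E'
import cv2,numpy as np
from workcell import manip, viewer
np.set_printoptions(precision=4,suppress=True)
def cams(tag):
    r={}
    for n in ("scene","top"):
        r[n]=viewer.camera(n); cv2.imwrite(f'pics/{n}{tag}.png',r[n]['pixels'][:,:,::-1])
    return r
def ray(c,uv):
    K=np.array(c['intrinsics']);E=np.array(c['extrinsics']);R=E[:3,:3]
    d=np.linalg.solve(K,[uv[0],uv[1],1.]); d=R.T@(d*[1,-1,-1]); return -R.T@E[:3,3],d/np.linalg.norm(d)
def plane(c,uv,z):
    o,d=ray(c,uv); return (o+d*(z-o[2])/d[2])[:3]
def tri(c1,u1,c2,u2):
    o1,d1=ray(c1,u1);o2,d2=ray(c2,u2)
    s=np.linalg.lstsq(np.c_[d1,-d2],o2-o1,rcond=None)[0]
    a,b=o1+d1*s[0],o2+d2*s[1]; return (a+b)/2,np.linalg.norm(a-b)
def proj(c,p):
    E=np.array(c['extrinsics']);q=E[:3,:3]@np.array(p)+E[:3,3];q=np.array(c['intrinsics'])@(q*[1,-1,-1]);return q[:2]/q[2]
def blobs(c,box,f,k=6,amin=3):
    u0,v0,u1,v1=box; im=cv2.resize(c['pixels'][v0:v1,u0:u1],None,fx=k,fy=k,interpolation=cv2.INTER_CUBIC)
    m=f(cv2.cvtColor(im,cv2.COLOR_RGB2HSV).astype(int)).astype(np.uint8)
    out=[]
    for q in cv2.findContours(m,cv2.RETR_EXTERNAL,cv2.CHAIN_APPROX_NONE)[0]:
        if cv2.contourArea(q)/k/k<amin: continue
        t=lambda p:(np.array(p)+.5)/k-.5+[u0,v0]
        M=cv2.moments(q); r=cv2.minAreaRect(q)
        out.append(dict(area=M['m00']/k/k,c=t([M['m10']/M['m00'],M['m01']/M['m00']]),box=t(cv2.boxPoints(r)),rc=t(r[0]),pts=t(q[:,0])))
    return sorted(out,key=lambda b:-b['area'])
E
python3 - <<'E'
from h import *
C=cams('1');T,S=C['top'],C['scene']
def show(n,B):
    for b in B[:4]: print(n,round(b['area'],1),b['c'],'box',b['box'].round(1).tolist())
tb=(382,182,422,250);sb=(222,228,306,296);tc=(245,168,300,210);sc=(355,140,412,196)
show('knobT',blobs(T,tb,lambda h:h[...,2]<60)); show('knobS',blobs(S,sb,lambda h:h[...,2]<70))
show('viseT',blobs(T,tb,lambda h:(h[...,1]<70)))
show('grooveT',blobs(T,(394,204,416,214),lambda h:(h[...,1]<70)&(h[...,2]<120)))
show('brassT',blobs(T,tc,lambda h:(h[...,0]>18)&(h[...,1]>120)&(h[...,2]>80)))
show('brassS',blobs(S,sc,lambda h:(h[...,0]>19)&(h[...,1]>120)&(h[...,2]>60)))
show('pileT',blobs(T,tc,lambda h:(h[...,1]<70)))
show('pileS',blobs(S,sc,lambda h:(h[...,1]<90)))
show('footT',blobs(T,tc,lambda h:(h[...,2]<75)))
for n,c,b in(('T',T,(402,210)),('S',S,(262,262)),('Tc',T,(272,190))):
    im=c['pixels'];hs=cv2.cvtColor(im,cv2.COLOR_RGB2HSV)
    print(n); print(hs[b[1]-3:b[1]+4:3,b[0]-12:b[0]+13:2].tolist())
E
```

```text
knobT 37.6 [405.0101 220.1294] box [[400.1, 220.3], [404.9, 215.4], [409.8, 220.3], [405.0, 225.2]]
knobS 53.8 [249.6211 243.6255] box [[245.6, 239.3], [253.2, 239.0], [253.6, 247.8], [246.0, 248.2]]
viseT 1041.2 [400.9105 215.4959] box [[387.6, 191.1], [411.2, 188.5], [416.9, 240.3], [393.3, 242.9]]
grooveT 117.6 [403.1201 208.8969] box [[393.1, 204.5], [412.9, 203.3], [413.5, 212.4], [393.6, 213.6]]
brassT 9.4 [282.8504 187.8213] box [[280.0, 191.9], [282.2, 182.4], [285.4, 183.1], [283.2, 192.6]]
brassT 5.1 [257.884  178.1993] box [[255.1, 178.8], [260.0, 175.7], [261.0, 177.2], [256.1, 180.4]]
brassS 95.2 [357.3829 153.454 ] box [[354.6, 144.8], [360.8, 144.8], [360.8, 162.4], [354.6, 162.4]]
brassS 3.5 [375.632  169.5995] box [[374.6, 167.9], [376.8, 167.9], [376.8, 171.2], [374.6, 171.2]]
pileT 295.4 [270.5999 186.2202] box [[258.1, 189.5], [264.0, 174.7], [284.6, 182.9], [278.7, 197.7]]
pileS 344.5 [386.4479 169.4888] box [[369.9, 165.5], [392.5, 155.2], [400.6, 173.1], [378.0, 183.4]]
pileS 28.0 [359.7298 153.5685] box [[354.6, 163.7], [354.6, 143.4], [362.1, 143.4], [362.1, 
[... 1435 characters left out ...]
104], [11, 83, 104], [9, 79, 106], [12, 65, 121], [9, 52, 142], [8, 49, 150], [9, 51, 149], [13, 55, 139], [13, 56, 131]]]
Tc
[[[11, 44, 115], [4, 25, 83], [9, 40, 89], [6, 34, 113], [9, 32, 110], [17, 20, 89], [0, 30, 84], [11, 25, 81], [9, 22, 82], [173, 12, 83], [12, 67, 103], [18, 152, 153], [18, 171, 116]], [[10, 72, 96], [14, 41, 124], [9, 30, 137], [11, 32, 152], [10, 36, 163], [12, 32, 158], [11, 33, 153], [9, 30, 134], [0, 27, 95], [12, 36, 93], [18, 137, 149], [18, 167, 142], [18, 172, 80]], [[11, 179, 80], [10, 145, 93], [13, 134, 93], [9, 104, 88], [6, 49, 99], [14, 36, 120], [12, 36, 141], [8, 31, 155], [11, 35, 138], [12, 58, 146], [18, 152, 141], [17, 169, 95], [14, 144, 76]]]
```

```bash
python3 - <<'E'
from h import *
C={n:viewer.camera(n) for n in('scene','top')};T,S=C['top'],C['scene']
k,e=tri(T,(405.01,220.13),S,(249.62,243.63)); print('knob',k,e,plane(T,(405.01,220.13),.073),plane(S,(249.62,243.63),.073), 'top85',plane(T,(405.01,220.13),.085))
b=np.array([[387.6,191.1],[411.2,188.5],[416.9,240.3],[393.3,242.9]])
for z in(0,.03):
    P=np.array([plane(T,p,z) for p in b]); d=(P[0]+P[1]-P[2]-P[3])/2; print(z,'len',np.linalg.norm(d),'wid',np.linalg.norm(P[0]-P[1]),'ang',np.degrees(np.arctan2(d[1],d[0])),P.mean(0))
for n,c,box,f in(('T',T,(390,198,418,216),lambda h:(h[...,1]<60)&(h[...,2]<105)),('S',S,(246,240,285,284),lambda h:(h[...,2]<122)&(h[...,1]<100))):
    for q in blobs(c,box,f)[:3]:
        P=np.array([plane(c,p,.044) for p in q['box']]); print('groove',n,q['area'],q['box'].round(1).tolist(),P[:,:2].tolist(),plane(c,q['rc'],.044)[:2],plane(c,q['c'],.044)[:2])
# pile: top-face
for n,c,box,f in(('T',T,(245,168,300,210),lambda h:(h[...,1]<80)),):
    q=blobs(c,box,f)[0]
    for z in(.04,.05,.06):
        P=np.array([plane(c,p,z) for p in q['box']]); 
        d=[np.linalg.norm(P[i]-P[(i+1)%4]) for i in(0,1)]; l=P[2]-P[1]
        print('pile',z,d,np.degrees(np.arctan2(l[1],l[0])),P.mean(0))
# big zooms, with 10-pixel ticks
def z(c,u,v,w,h,k):
    im=cv2.resize(c['pixels'][v-h:v+h,u-w:u+w,::-1],None,fx=k,fy=k,interpolation=cv2.INTER_CUBIC); im=cv2.convertScaleAbs(im,alpha=1.5)
    for i in range(2*w):
        if (u-w+i)%5==0: cv2.line(im,(i*k+k//2,0),(i*k+k//2,12 if (u-w+i)%10==0 else 5),(255,255,255),1)
    for i in range(2*h):
        if (v-h+i)%5==0: cv2.line(im,(0,i*k+k//2),(12 if (v-h+i)%10==0 else 5,i*k+k//2),(255,255,255),1)
    print(u-w,v-h,k); return im
cv2.imwrite('pics/z1.png',np.vstack([np.hstack([z(T,270,188,20,15,20//2*2)[:300],])[:300],z(S,384,167,20,15,20)[:300]])if 0 else np.hstack([z(T,272,188,20,30,10),z(S,382,167,20,30,10)]))
E
```

```text
knob [ 0.5586 -0.1962  0.0737] 0.004961844187852116 [ 0.5576 -0.1985  0.073 ] [ 0.5594 -0.1939  0.073 ] top85 [ 0.5553 -0.1968  0.085 ]
0 len 0.15319546025644745 wid 0.07000703129017097 ang 11.22719440341468 [ 0.5843 -0.1998  0.    ]
0.03 len 0.14984725651185585 wid 0.06847697417280525 ang 11.227194403414682 [ 0.5783 -0.1957  0.03  ]
groove T 110.56944444444444 [[390.8, 205.9], [412.0, 203.8], [412.8, 212.0], [391.6, 214.1]] [[0.5989273697984219, -0.15929715008408626], [0.6120322594894168, -0.21818094280417058], [0.588754368830833, -0.22240213831256203], [0.5757206263971231, -0.16372223082808227]] [ 0.5938 -0.1909] [ 0.5937 -0.1911]
groove S 521.5833333333334 [[236.7, 262.1], [252.6, 236.8], [296.4, 264.3], [280.5, 289.6]] [[0.5591422697467663, -0.2338385482793333], [0.5351127932335187, -0.17137237710905198], [0.6518971939104031, -0.14852273834115948], [0.6699003274041879, -0.20916942099805153]] [ 0.6056 -0.1911] [ 0.6058 -0.1989]
pile 0.04 [np.float64(0.04718861167476674), np.float64(0.06588582129413055)] -104.98931639297659 [0.616 0.184 0.04 ]
pile 0.05 [np.float64(0.046834511798782605), np.float64(0.06539141893048052)] -104.98931639297666 [0.6138 0.1825 0.05  ]
pile 0.06 [np.float64(0.04648041192279837), np.float64(0.06489701656683046)] -104.98931639297655 [0.6115 0.1811 0.06  ]
252 158 10
362 137 10
```

View pics/z1.png

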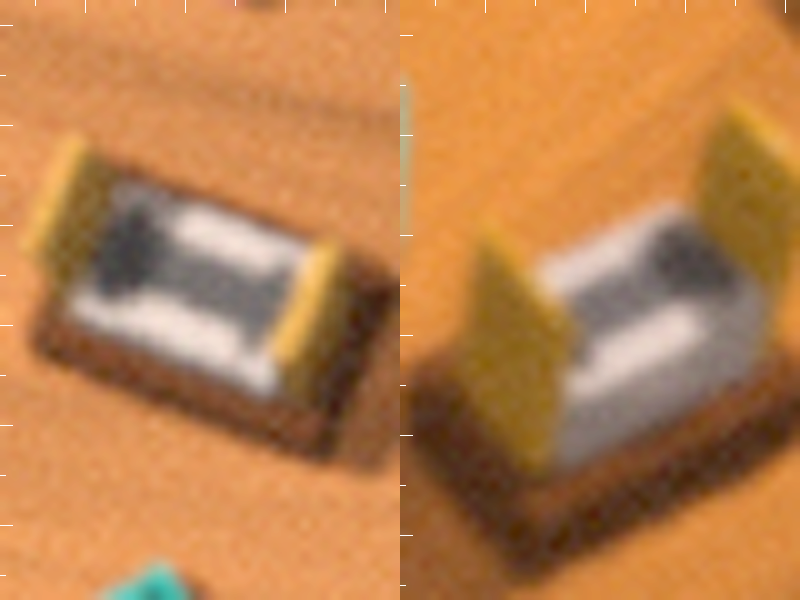

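```bash
python3 - <<'E'
from h import *
C={n:viewer.camera(n) for n in('scene','top')};T,S=C['top'],C['scene']
print('grooveS',plane(S,(265.6,257.7),.044))
print(tri(T,(262.6,175.6),S,(398.05,165.05)),tri(T,(259.05,188.55),S,(390.05,157.05)))
# brass top corners: T px, S px   (+y cheek: -x,+x ; -y cheek: -x,+x)
for t,s in(((254.2,182.2),(394.7,147.4)),((259.5,171.6),(401.5,154.5)),((279.2,194),(370.2,160)),((285.5,181.8),(379,170))): print('brass',tri(T,t,S,s))
# long edges of pile in T: edge pixels -> line, bottom edge and upper edge where S crosses 80
q=blobs(T,(245,168,300,210),lambda h:(h[...,1]<80))[0]['pts']
for z in(.044,.050,.056):
    P=np.array([plane(T,p,z)[:2] for p in q]); a=np.radians(75); ey=np.array([np.cos(a),np.sin(a)]); ex=np.array([ey[1],-ey[0]])
    u,v=P@ex,P@ey; vm=v.mean(); 
    for s in(1,-1):
        m=(abs(v-vm)<.018)&((u-u.mean())*s>0); f=np.polyfit(v[m]-vm,u[m],1); print(z,s,f,'deg',np.degrees(f[0]),np.std(u[m]-np.polyval(f,v[m]-vm)),end=' | ')
    print(vm,'v range',v.min(),v.max())
for n,c in(('tealT',T),):
    for f,nm,box in((lambda h:(h[...,0]>75)&(h[...,0]<100)&(h[...,1]>120),'teal',(245,205,285,245)),(lambda h:(h[...,0]>150)&(h[...,1]>80),'pink',(215,130,295,185)),(lambda h:h[...,1]<60,'dish',(320,140,365,182))):
        for b in blobs(c,box,f,amin=30): print(nm,plane(c,b['c'],.012))
o=manip.get_obs(); print(o['clock'])
E
```

```text
grooveS [ 0.5944 -0.1842  0.044 ]
(array([0.6394, 0.2101, 0.0591]), np.float64(0.0003751240365297582)) (array([0.6045, 0.2178, 0.0544]), np.float64(0.007227966454748722))
brass (array([0.6105, 0.2252, 0.0896]), np.float64(0.00044040912878068713))
brass (array([0.6399, 0.2136, 0.0957]), np.float64(0.0010870429165206561))
brass (array([0.5891, 0.1551, 0.0809]), np.float64(0.0047594256111761195))
brass (array([0.6254, 0.1428, 0.0837]), np.float64(0.006254187451533243))
0.044 1 [-0.048   0.5693] deg -2.7499965065173706 0.00044930199509768875 | 0.044 -1 [0.0107 0.5239] deg 0.6124121674706585 0.00024058472241425397 | 0.33690025382672534 v range 0.3029611340333145 0.36868480646452434
0.05 1 [-0.048   0.5681] deg -2.7499965065170557 0.000447272987385872 | 0.05 -1 [0.0107 0.5229] deg 0.6124121674703192 0.00023949826327887764 | 0.33569549667073956 v range 0.301909642913412 0.36733651310544524
0.056 1 [-0.048   0.5669] deg -2.7499965065171446 0.0004452439796740722 | 0.056 -1 [0.0102 0.5219] deg 0.5821372734198721 0.00023822663280165257 | 0.3344907395147538 v range 0.30085815179350944 0.3659882197463662
teal [0.5049 0.1954 0.012 ]
pink [0.6702 0.3014 0.012 ]
pink [0.7435 0.2005 0.012 ]
dish [ 0.7287 -0.0091  0.012 ]
0.4
```

Request:
arm_command:
  series: "0 0.12 -0.09 0 0;0 0.12 -0.12 0 0;0 0.12 -0.12 0 0;0 0.12 -0.12 0 0;0 0.12 -0.12 0 0;0 0.12 -0.12 0 0;0 0.12 -0.1 0 0;0 0.10 0 0 0.009;0 0 0 0 0;0 0 0 0 0"
  newtons: 40

```text
clock: 1.65
position: [0.4238, -0.2351, 0.2502]
ee_rot: [0.995, 0.104, -0.0, -0.0]
ft_force: [0.8, -0.2, 0.1]
grip_width: 0.999
grasp_force: 0.0
```

Request:
arm_command:
  series: "0 0.07 -0.026 0 0;0 0.07 0 0 0;0 0.07 0 0 0;0 0.07 0 0.05 0;0 0.07 0 0.1 0;0 0 0 0.1 0;0 0 0 0.05 0;0 0 0 0 0;0 0 0 0 0;0 0 0 0 0"
  newtons: 40

```text
clock: 2.9
position: [0.5597, -0.1959, 0.132]
ee_rot: [0.995, 0.104, 0.001, 0.001]
ft_force: [0.0, 0.2, -0.3]
grip_width: 1.002
grasp_force: 0.0
```

```bash
python3 - <<'E'
from h import *
C=cams('2');T,S=C['top'],C['scene']
p=np.array(manip.get_obs()['position']);print(p)
def z(c,w,h,k,d):
    u,v=proj(c,p+[0,0,d]).astype(int); im=cv2.resize(c['pixels'][v-h:v+h,u-w:u+w,::-1],None,fx=k,fy=k,interpolation=cv2.INTER_CUBIC); print(u-w,v-h,k); 
    im=cv2.convertScaleAbs(im,alpha=1.5)
    for q,col in((p,(0,0,255)),):
        x=(proj(c,q)-[u-w,v-h]+.5)*k; cv2.drawMarker(im,tuple(int(i) for i in x),col,cv2.MARKER_CROSS,15,1)
    return im
cv2.imwrite('pics/z2.png',np.hstack([z(S,40,40,10,-.02)[:600],])if 0 else np.hstack([z(T,20,30,10,0),z(S,20,30,10,-.02)]))
E
```

```text
[ 0.5594 -0.1957  0.1314]
387 185 10
226 204 10
```

View pics/z2.png

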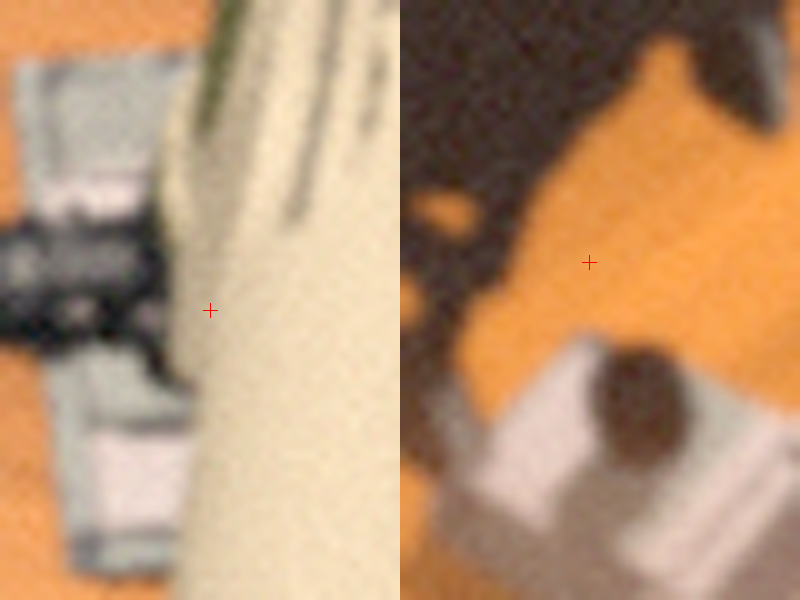

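Request:
arm_command:
  series: "0 0 0 0.04 0;0 0 0 0.05 0;0 0 0 0.047 0;0 0 0 0 0;0.6 0 0 0 0;0.6 0 0 0 0;0.6 0 0 0 0;0.6 0 0 0 0;0.6 0 0 0 0;0.6 0 0 0 0"
  newtons: 20

```text
clock: 4.25
position: [0.559, -0.1955, 0.0756]
ee_rot: [0.995, 0.105, 0.0, 0.0]
ft_force: [-0.4, 0.5, 0.5]
grip_width: 0.401
grasp_force: 0.0
```

Request:
arm_command:
  series: "0.9 0 0 0 0;0.9 0 0 0 0;0.9 0 0 0 0;0.9 0 0 0 0;0.9 0 0 0 0;0.9 0 0 0 0;0.9 0 0 0 0;0.9 0 0 0 0;0.9 0 0 0 0;0.9 0 0 0 0"
  newtons: 20

```text
clock: 5.5
position: [0.559, -0.1953, 0.0756]
ee_rot: [0.995, 0.105, -0.0, -0.0]
ft_force: [-2.5, 1.9, 4.8]
grip_width: 0.242
grasp_force: 19.8
```

Request:
arm_command:
  series: "0.9 0 0 0 0;0.9 -0.01 0 0 0;0.9 -0.015 0 0 0;0.9 -0.015 0 0 0;0.9 -0.015 0 0 0;0.9 -0.015 0 0 0;0.9 -0.0075 0 0 0;0.9 0 0 0 0;0.9 0 0 0 0;0.9 0 0 0 0"
  newtons: 35

```text
clock: 6.75
position: [0.5305, -0.2012, 0.0757]
ee_rot: [0.994, 0.105, 0.002, 0.0]
ft_force: [8.6, 2.6, -3.2]
grip_width: 0.237
grasp_force: 35.3
```

Request:
arm_command:
  series: "0.9 -0.005 0 0 0;0.9 -0.005 0 0 0;0.9 0 0 0 0;0.9 0 0 0 0;0.5 0 0 0 0;0.3 0 0 0 0;0.3 0 0 0 0;0.3 0 0 -0.03 0;0.3 0 0 -0.06 0;0.3 0 0 -0.06 0"
  newtons: 35

```text
clock: 8.0
position: [0.5248, -0.2028, 0.137]
ee_rot: [0.995, 0.105, 0.0, 0.0]
ft_force: [0.8, 0.8, -0.3]
grip_width: 0.703
grasp_force: 0.0
```

```bash
python3 - <<'E'
from h import *
o=manip.get_obs();print(o['position'],o['ft_force'],o['grip_width'])
C=cams('3');T,S=C['top'],C['scene']
for n,c,b in(('S',S,(215,225,300,290)),):
    print([ (x['c'],round(x['area'])) for x in blobs(c,b,lambda h:h[...,2]<70)])
im=cv2.resize(S['pixels'][222:292,215:305,::-1],None,fx=8,fy=8,interpolation=cv2.INTER_CUBIC); cv2.imwrite('pics/z3.png',cv2.convertScaleAbs(im,alpha=1.5))
E
```

```text
[ 0.5248 -0.2028  0.137 ] [ 0.784   0.8364 -0.3409] 0.7030378138731266
[(array([239.0489, 237.7472]), 69), (array([217.4813, 230.1185]), 61)]
```

View pics/z3.png

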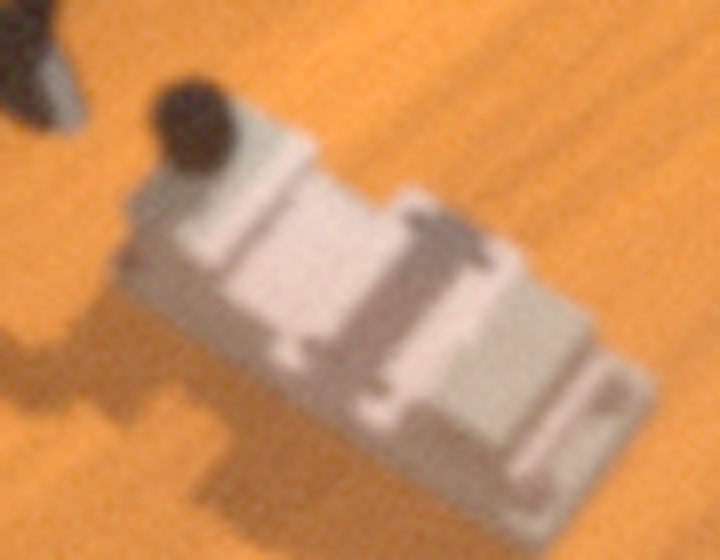

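```bash
python3 - <<'E'
from h import *
S=viewer.camera('scene')
g=lambda x,y:((x+.5)/8-.5+215,(y+.5)/8-.5+222)
k0=plane(S,(249.62,243.63),.073);k1=plane(S,(239.05,237.75),.073);print('knob',k0,k1,np.linalg.norm(k1-k0))
P=np.array([plane(S,g(*q),.044)[:2] for q in((410,190),(520,250),(385,415),(285,355))]);print(P,P.mean(0))
print('groove',plane(S,g(450,215),.044),plane(S,g(340,375),.044),plane(S,g(395,295),.044))
d=P[0]+P[1]-P[2]-P[3];print(np.degrees(np.arctan2(d[1],d[0]))-90, np.linalg.norm(P[0]-P[1]),np.linalg.norm(d)/2)
E
```

```text
knob [ 0.5594 -0.1939  0.073 ] [ 0.5327 -0.2007  0.073 ] 0.02761251096802057
[[ 0.572  -0.1646]
 [ 0.6067 -0.1556]
 [ 0.6176 -0.2118]
 [ 0.5861 -0.2193]] [ 0.5956 -0.1878]
groove [ 0.5854 -0.1619  0.044 ] [ 0.6007 -0.2128  0.044 ] [ 0.5932 -0.1878  0.044 ]
12.770823876025304 0.03584966518270661 0.056851386021948926
```

Request:
arm_command:
  series: "0 0.0585 0 0 0;0 0.0585 0 0 0;0 0.0585 0 0 0;0 0 0 0.06 0;0 0 0 0.07 0;0 0 0 0.06 0;0 0 0 0.04 0;0 0 0 0.0275 0;0 0 0 0 0;0 0 0 0 0"
  newtons: 40

```text
clock: 9.4
position: [0.5939, -0.1882, 0.0333]
ee_rot: [0.995, 0.105, 0.001, 0.0]
ft_force: [0.7, -0.0, -1.2]
grip_width: 0.996
grasp_force: 0.0
```

Request:
arm_command:
  series: "0.2 0 0 0 0;0.22 0 0 0 0;0.24 0 0 0 0;0.26 0 0 0 0;0.28 0 0 0 0;0.3 0 0 0 0;0.33 0 0 0 0;0.4 0 0 0 0;0.5 0 0 0 0;0.5 0 0 0 0"
  newtons: 40

```text
clock: 10.65
position: [0.5937, -0.1886, 0.033]
ee_rot: [0.995, 0.104, 0.0, 0.0]
ft_force: [-0.7, -2.2, 5.1]
grip_width: 0.695
grasp_force: 43.4
```

Request:
arm_command:
  series: "0.5 0 0 -0.02 0;0.5 0 0 -0.03 0;0.5 0 0 -0.05 0;0.5 0 0 -0.06 0;0.5 0 0 -0.06 0;0.5 0 -0.07 -0.03 0;0.5 0 -0.09 0 0;0.5 0 -0.09 0 0;0.5 0 -0.09 0 0;0.5 0 -0.07 0 0"
  newtons: 40

```text
clock: 11.9
position: [0.5585, -0.0248, 0.1334]
ee_rot: [0.994, 0.106, 0.0, -0.0]
ft_force: [0.2, 0.0, -1.9]
grip_width: 0.693
grasp_force: 43.9
```

Request:
arm_command:
  series: "0.5 0 -0.045 0 0;0.5 0 0 0 0.05;0.5 0 0 0 0.05;0.5 0 0 0 0.05;0.5 0 0 0.06 0;0.5 0 0 0.07 0;0.5 0 0 0.06 0;0.5 0 0 0.03 0;0.5 0 0 0 0;0.5 0 0 0 0"
  newtons: 40

```text
clock: 13.15
position: [0.5562, -0.0101, 0.0456]
ee_rot: [0.991, -0.131, 0.001, -0.0]
ft_force: [-0.1, -0.2, -2.3]
grip_width: 0.699
grasp_force: 43.8
```

```bash
python3 - <<'E'
from h import *
C=cams('4');S,T=C['scene'],C['top'];print(manip.get_obs()['position'])
bs=blobs(S,(215,215,305,295),lambda h:h[...,2]<70)
for b in bs: print('S',b['c'],b['area'],plane(S,b['c'],.073))
for b in blobs(T,(382,182,422,250),lambda h:h[...,2]<60): print('T',b['c'],b['area'],plane(T,b['c'],.073))
a=cv2.resize(S['pixels'][155:245,270:390,::-1],None,fx=5,fy=5,interpolation=cv2.INTER_CUBIC);cv2.imwrite('pics/z4.png',cv2.convertScaleAbs(a,alpha=1.5))
E
```

```text
[ 0.5562 -0.0101  0.0455]
S [239.4624 237.7328] 74.55555555555556 [ 0.5333 -0.2001  0.073 ]
T [405.8293 230.3066] 49.65277777777778 [ 0.5298 -0.2032  0.073 ]
T [394.9979 239.0622] 3.902777777777778 [ 0.5023 -0.176   0.073 ]
```

View pics/z4.png

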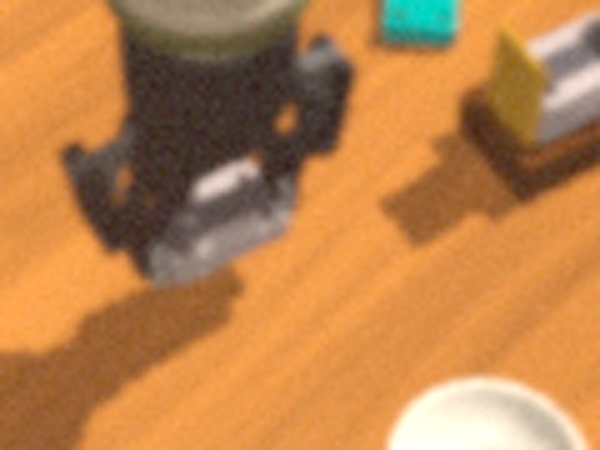

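Request:
arm_command:
  series: "0.5 0 0 0.03 0;0.5 0 0 0.03 0;0.5 0 0 0.01 0;0.5 0 0 0.005 0;0.5 0 0 0.0025 0;0.5 0 0 0.0025 0;0.5 0 0 0.0025 0;0.5 0 0 0 0;0.5 0 0 0 0;0.5 0 0 0 0"
  newtons: 40

```text
clock: 14.5
position: [0.5552, -0.01, 0.0141]
ee_rot: [0.991, -0.13, -0.0, 0.001]
ft_force: [-18.6, -0.9, 35.2]
grip_width: 0.694
grasp_force: 64.2
```

Request:
arm_command:
  series: "0.5 0 0 -0.01 0;0.5 0 0 -0.03 0;0.5 0 0 -0.06 0;0.5 0 0 -0.08 0;0.5 0 0 -0.08 0;0.5 0 0 -0.042 0;0.5 0 0 0 -0.05;0.5 0 0 0 -0.05;0.5 0 0 0 -0.05;0.5 0 0 0 0"
  newtons: 40

```text
clock: 15.75
position: [0.5553, -0.0102, 0.1319]
ee_rot: [0.995, 0.104, -0.0, -0.0]
ft_force: [0.2, -0.6, -2.2]
grip_width: 0.694
grasp_force: 43.9
```

Request:
arm_command:
  series: "0.5 0 0.06 0 0;0.5 0 0.09 0 0;0.5 0 0.09 0 0;0.5 0 0.09 0 0;0.5 0 0.08 0 0;0.5 -0.0075 0.045 0 0;0.5 0 0 0 0;0.5 0 0 0 0;0.5 0 0 0 0;0.5 0 0 0 0"
  newtons: 40

```text
clock: 17.0
position: [0.5906, -0.1879, 0.1325]
ee_rot: [0.994, 0.105, 0.0, 0.0]
ft_force: [-0.3, 0.2, -2.4]
grip_width: 0.696
grasp_force: 43.9
```

Request:
arm_command:
  series: "0.5 0 0 0.05 0;0.5 0 0 0.07 0;0.5 0 0 0.06 0;0.5 0 0 0.04 0;0.5 0 0 0.015 0;0.5 0 0 0.005 0;0.5 0 0 0.005 0;0.5 0 0 0.0025 0;0.5 0 0 0 0;0.5 0 0 0 0"
  newtons: 40

```text
clock: 18.25
position: [0.5906, -0.1888, 0.0335]
ee_rot: [0.995, 0.105, 0.0, 0.0]
ft_force: [0.9, -0.1, -2.3]
grip_width: 0.692
grasp_force: 43.8
```

Request:
arm_command:
  series: "0.5 0 0 0.0025 0;0.5 0 0 0.0012 0;0.28 0 0 0 0;0.25 0 0 0 0;0.2 0 0 0 0;0.15 0 0 0 0;0.15 0 0 0 0;0.15 0 0 -0.015 0;0.15 0 0 -0.02 0;0.15 0 0 0 0"
  newtons: 40

```text
clock: 19.5
position: [0.5911, -0.1889, 0.047]
ee_rot: [0.995, 0.105, 0.001, 0.0]
ft_force: [-0.8, -0.1, 1.4]
grip_width: 0.848
grasp_force: 0.0
```

Request:
arm_command:
  series: "0.2 0 0 0 0;0.23 0 0 0 0;0.26 0 0 0 0;0.28 0 0 0 0;0.3 0 0 0 0;0.33 0 0 0 0;0.4 0 0 0 0;0.5 0 0 0 0;0.5 0 0 0 0;0.5 0 0 0 0"
  newtons: 40

```text
clock: 20.75
position: [0.5906, -0.1888, 0.0461]
ee_rot: [0.995, 0.105, 0.0, 0.0]
ft_force: [-2.1, 0.3, 5.4]
grip_width: 0.688
grasp_force: 44.3
```

Request:
arm_command:
  series: "0.5 0 0 -0.01 0;0.5 0 0 -0.03 0;0.5 0 0 -0.05 0;0.5 0 0 -0.06 0;0.5 0 0 -0.06 0;0.5 0 -0.07 -0.02 0;0.5 0 -0.09 0 0;0.5 0 -0.09 0 0;0.5 0 -0.09 0 0;0.5 0 -0.07 0 0"
  newtons: 40

```text
clock: 22.0
position: [0.5557, -0.0255, 0.1386]
ee_rot: [0.994, 0.106, 0.0, -0.0]
ft_force: [0.0, 0.1, -2.6]
grip_width: 0.688
grasp_force: 43.6
```

Request:
arm_command:
  series: "0.5 0 -0.045 0 0;0.5 0 0 0 0.05;0.5 0 0 0 0.05;0.5 0 0 0 0.05;0.5 0 0 0.06 0;0.5 0 0 0.07 0;0.5 0 0 0.06 0;0.5 0 0 0.04 0;0.5 0 0 0.02 0;0.5 0 0 0 0"
  newtons: 40

```text
clock: 23.25
position: [0.5527, -0.0107, 0.0379]
ee_rot: [0.991, -0.131, -0.0, 0.0]
ft_force: [0.7, 0.0, -1.4]
grip_width: 0.69
grasp_force: 43.6
```

Request:
arm_command:
  series: "0.5 0 0 0.025 0;0.5 0 0 0.015 0;0.5 0 0 0.0075 0;0.5 0 0 0.0025 0;0.5 0 0 0.0025 0;0.5 0 0 0 0;0.5 0 0 0 0;0.5 0 0 0 0;0.5 0 0 0 0;0.5 0 0 0 0"
  newtons: 40

```text
clock: 24.5
position: [0.5527, -0.0107, 0.0168]
ee_rot: [0.991, -0.13, 0.0, 0.0]
ft_force: [0.1, -0.7, -1.9]
grip_width: 0.692
grasp_force: 43.6
```

Just above contact; lower 1 mm more, release, then rise.

Request:
arm_command:
  series: "0.5 0 0 0.002 0;0.5 0 0 0.001 0;0.5 0 0 0 0;0.29 0 0 0 0;0.26 0 0 0 0;0.22 0 0 0 0;0.1 0 0 0 0;0 0 0 0 0;0 0 0 -0.03 0;0 0 0 -0.06 0"
  newtons: 40

```text
clock: 25.75
position: [0.5521, -0.0107, 0.052]
ee_rot: [0.991, -0.13, -0.001, 0.0]
ft_force: [-0.1, 0.3, 0.2]
grip_width: 1.003
grasp_force: 0.0
```

Request:
arm_command:
  series: "0 0 0 -0.08 -0.055;0 -0.08 0 -0.05 -0.055;0 -0.1 0 -0.05 -0.055;0 0 0 0 -0.055;0 0 0 0 -0.055;0 0 0 0 -0.055;0 0 0 0 -0.055;0 0 0 0 -0.055;0 0 0 0 -0.055;0 0 0 0 -0.005"
  newtons: 40

```text
clock: 27.0
position: [0.481, -0.0113, 0.1243]
ee_rot: [0.793, 0.609, 0.0, 0.0]
ft_force: [0.3, 0.4, 0.1]
grip_width: 1.001
grasp_force: 0.0
```

```bash
python3 - <<'E'
from h import *
C=cams('5');S,T=C['scene'],C['top'];print(manip.get_obs()['position'])
w=[]
for c,k0 in((T,10),(S,10)):
    u,v=proj(c,(.5527,-.0107,.007)).astype(int); print(u,v)
    for b in blobs(c,(u-25,v-25,u+25,v+25),lambda h:h[...,1]<85,amin=20):
        P=np.array([plane(c,p,.014) for p in b['box']]);e=[P[1]-P[0],P[2]-P[1]];print(b['area'],b['box'].round(1).tolist(),P.mean(0),[(np.linalg.norm(x),np.degrees(np.arctan2(x[1],x[0]))) for x in e])
    w.append(cv2.resize(c['pixels'][v-25:v+25,u-20:u+20,::-1],None,fx=10,fy=10,interpolation=cv2.INTER_CUBIC))
cv2.imwrite('pics/z5.png',cv2.convertScaleAbs(np.hstack(w),alpha=1.4))
E
```

```text
[ 0.481  -0.0113  0.124 ]
336 217
2360.2916666666665 [[310.6, 191.6], [360.4, 191.6], [360.4, 241.4], [310.6, 241.4]] [ 0.5562 -0.0078  0.014 ] [(np.float64(0.14462543764394764), np.float64(-83.1262204032473)), (np.float64(0.14531721133337122), np.float64(-173.95742176280174))]
310 208
378.0555555555556 [[296.2, 206.1], [319.8, 195.5], [326.6, 210.4], [302.9, 221.1]] [ 0.5574 -0.012   0.014 ] [(np.float64(0.06606471459286391), np.float64(74.15327519130189)), (np.float64(0.04754561463379776), np.float64(-25.241763639505155))]
```

View pics/z5.png

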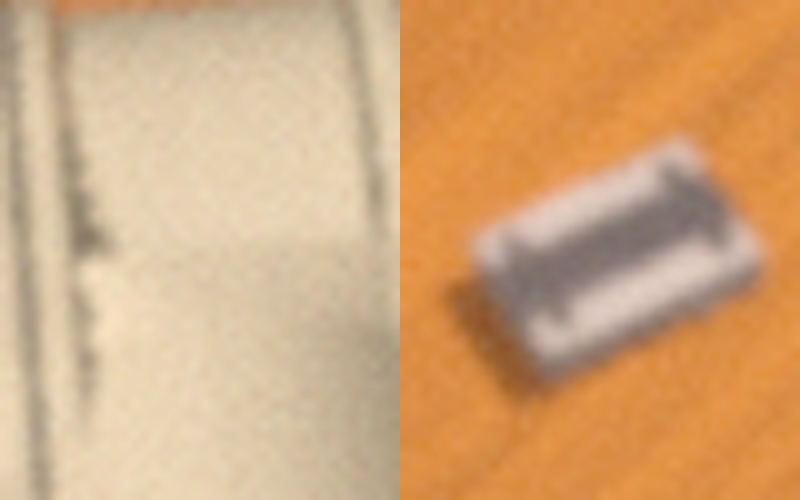

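```bash
python3 - <<'E'
from h import *
S=viewer.camera('scene')
q=[(297.8,207.5),(318.3,197.5),(326.2,208),(304,218.5)]
P=np.array([plane(S,p,.014)[:2] for p in q]);print(P,P.mean(0))
l=P[1]-P[0]+P[2]-P[3];print(np.degrees(np.arctan2(l[1],l[0])),np.linalg.norm(l)/2,np.linalg.norm(P[0]-P[3]),np.linalg.norm(P[1]-P[2]))
E
```

```text
[[ 0.5326 -0.0342]
 [ 0.5466  0.0222]
 [ 0.5824  0.0135]
 [ 0.5662 -0.0455]] [ 0.557 -0.011]
75.33063888512136 0.059701950541642186 0.035378218230110496 0.03683845408017624
```

Request:
arm_command:
  series: "0 0.016 0.06 0 0;0 0.016 0.06 0 0;0 0.017 0.06 0 0;0 0 0 0.07 0;0 0 0 0.07 0;0 0 0 0.06 0;0 0 0 0.04 0;0 0 0 0.021 0;0 0 0 0 0;0.2 0 0 0 0"
  newtons: 35

```text
clock: 28.4
position: [0.5561, -0.0109, 0.02]
ee_rot: [0.793, 0.609, 0.0, 0.0]
ft_force: [-0.3, -0.1, 0.8]
grip_width: 0.816
grasp_force: 0.0
```

Request:
arm_command:
  series: "0.35 0 0 0 0;0.4 0 0 0 0;0.43 0 0 0 0;0.46 0 0 0 0;0.49 0 0 0 0;0.52 0 0 0 0;0.55 0 0 0 0;0.6 0 0 0 0;0.7 0 0 0 0;0.7 0 0 0 0"
  newtons: 35

```text
clock: 29.65
position: [0.5553, -0.0108, 0.0193]
ee_rot: [0.793, 0.609, -0.0, -0.0]
ft_force: [-4.5, 0.8, 4.8]
grip_width: 0.462
grasp_force: 34.6
```

```bash
cat > prof.py <<'E'
from h import *
C={n:viewer.camera(n) for n in('scene','top')}
I={n:cv2.cvtColor(cv2.imread(f'pics/{n}1.png'),cv2.COLOR_BGR2HSV)[...,2].astype(np.float32) for n in C}
def prof(n,ctr,yaw,z,half=.010,off=0.):
    a=np.radians(yaw);ex=np.array([np.cos(a),np.sin(a)]);ey=np.array([-ex[1],ex[0]])
    us=np.arange(-.030,.0301,.001);vs=np.arange(off-half,off+half+1e-6,.001)
    m=np.array([[proj(C[n],[*(ctr+u*ex+v*ey),z]) for u in us] for v in vs],np.float32)
    return us*1e3,cv2.remap(I[n],m[...,0],m[...,1],cv2.INTER_LINEAR).mean(0)
def edges(us,p):
    g=np.gradient(p);out=[]
    for i in range(2,len(g)-2):
        if abs(g[i])>4 and abs(g[i])==abs(g[i-2:i+3]).max():
            a,b,c=abs(g[i-1:i+2]); out.append((round(float(us[i]+.5*(a-c)/(a-2*b+c)),1),round(float(g[i]),0)))
    return out
E
python3 - <<'E'
from prof import *
v=np.array([.5961,-.1881])
for n in('top','scene'): print('VISE',n,edges(*prof(n,v,12,.044)))
c=np.array([.6165,.1845])
for z in (.050,.056):
  for n in('top','scene'):
    for o in(-.012,0,.012): print('PILE',z,n,o,edges(*prof(n,c,-15,z,.005,o)))
E
```

```text
VISE top [(-25.2, 12.0), (-10.2, -12.0), (5.1, 11.0), (15.5, -6.0)]
VISE scene [(-9.7, -7.0), (7.7, 7.0)]
PILE 0.05 top -0.012 [(-21.5, 10.0), (-8.5, -11.0), (7.9, 11.0), (18.7, -10.0), (24.9, 8.0)]
PILE 0.05 top 0 [(-21.5, 10.0), (-8.6, -12.0), (7.5, 11.0), (19.0, -10.0), (25.2, 6.0)]
PILE 0.05 top 0.012 [(-22.1, 10.0), (-9.3, -10.0), (8.6, 8.0), (17.5, -5.0), (23.8, 9.0)]
PILE 0.05 scene -0.012 [(-11.2, -5.0), (5.8, 7.0), (17.2, -8.0)]
PILE 0.05 scene 0 [(-12.3, -9.0), (3.7, 9.0), (16.9, -8.0)]
PILE 0.05 scene 0.012 [(-13.0, -8.0), (3.3, 8.0), (17.1, -6.0)]
PILE 0.056 top -0.012 [(-22.2, 10.0), (-9.3, -12.0), (6.7, 11.0), (17.5, -9.0), (23.6, 7.0)]
PILE 0.056 top 0 [(-22.6, 10.0), (-9.7, -12.0), (6.3, 11.0), (17.7, -10.0), (23.8, 6.0)]
PILE 0.056 top 0.012 [(-23.2, 10.0), (-14.8, -9.0), (-10.8, -9.0), (7.4, 8.0), (22.4, 9.0)]
PILE 0.056 scene -0.012 [(-8.2, -8.0), (8.2, 9.0), (20.8, -8.0)]
PILE 0.056 scene 0 [(-8.4, -9.0), (7.3, 9.0), (20.7, -8.0)]
PILE 0.056 scene 0.012 [(-10.2, -9.0), (7.6, 7.0)]
```

Request:
arm_command:
  series: "0.7 0 0 -0.01 0;0.7 0 0 -0.03 0;0.7 0 0 -0.06 0;0.7 0 0 -0.08 0;0.7 0 0 -0.08 0;0.7 0 0 -0.05 0;0.7 0 0 0 0;0.7 0 0 0 0;0.7 0 0 0 0;0.7 0 0 0 0"
  newtons: 35

```text
clock: 31.0
position: [0.5551, -0.0108, 0.1424]
ee_rot: [0.793, 0.609, -0.0, -0.0]
ft_force: [-0.7, 0.1, -1.4]
grip_width: 0.457
grasp_force: 36.0
```

```bash
python3 - <<'E'
from prof import *
import prof as pf
pf.I['scene']=cv2.cvtColor(cv2.imread('pics/scene5.png'),cv2.COLOR_BGR2HSV)[...,2].astype(np.float32)
c=np.array([.5551,-.0114])
for o in(-.012,0,.012): print('BENCH',o,edges(*prof('scene',c,-15,.014,.005,o)))
# long-axis profile of bench plate & cheeks: yaw 75 => u along long axis
def long(n,c,z):
    a=np.radians(75);ex=np.array([np.cos(a),np.sin(a)]);ey=np.array([-ex[1],ex[0]])
    us=np.arange(-.05,.0501,.001);vs=np.r_[np.arange(-.017,-.0119,.001),np.arange(.012,.0171,.001)]
    m=np.array([[proj(C[n],[*(c+u*ex+v*ey),z]) for u in us] for v in vs],np.float32)
    return us*1e3,m
def sat(img): return cv2.cvtColor(cv2.imread(img),cv2.COLOR_BGR2HSV)[...,1].astype(np.float32)
for im,n,cc,z in(('scene5','scene',c,.014),('top1','top',np.array([.5961,-.1881]),.044),('top1','top',np.array([.6168,.1844]),.057),('scene1','scene',np.array([.6168,.1844]),.057)):
    if cc[1]<-.1: continue
    us,m=long(n,cc,z); p=cv2.remap(sat(f'pics/{im}.png'),m[...,0],m[...,1],cv2.INTER_LINEAR)
    print(im,'-x strip',edges(us,p[:6].mean(0)),'\n   +x strip',edges(us,p[6:].mean(0)))
E
```

```text
BENCH -0.012 [(-9.4, -9.0), (7.8, 8.0), (19.7, -8.0), (28.0, 9.0)]
BENCH 0 [(-9.5, -9.0), (7.5, 9.0), (19.8, -9.0), (27.3, 7.0)]
BENCH 0.012 [(-9.1, -9.0), (6.8, 9.0), (19.8, -8.0), (27.3, 7.0)]
scene5 -x strip [(-33.1, -21.0), (31.7, 19.0)] 
   +x strip [(-31.7, -21.0), (32.0, 17.0)]
top1 -x strip [(-46.6, -8.0), (-30.0, -16.0), (29.4, 15.0)] 
   +x strip [(-46.8, 8.0), (-33.6, -13.0), (28.0, 18.0), (40.3, -4.0)]
scene1 -x strip [(-43.1, -4.0), (-31.6, -16.0), (29.6, 18.0)] 
   +x strip [(-36.9, 6.0), (-16.6, -17.0), (31.5, 16.0)]
```

Request:
arm_command:
  series: "0.7 0.06 0.004 0 0;0.7 0.08 0.004 0 0;0.7 0.08 0.004 0 0;0.7 0.08 0.004 0 0;0.7 0.08 0.004 0 0;0.7 0.08 0.004 0 0;0.7 0.05 0 0 0;0.7 0 0 0 0;0.7 0 0 0 0;0.7 0 0 0 0"
  newtons: 35

```text
clock: 32.35
position: [0.6177, 0.1823, 0.1432]
ee_rot: [0.794, 0.608, -0.0, 0.0]
ft_force: [0.8, -0.9, -1.4]
grip_width: 0.459
grasp_force: 36.0
```

```bash
python3 - <<'E'
from h import *
C=cams('6');S,T=C['scene'],C['top'];o=manip.get_obs();print(o['position'],o['ee_rot'])
w=[]
for c in(T,S):
    u,v=proj(c,(.617,.184,.09)).astype(int)
    w.append(cv2.resize(c['pixels'][v-30:v+30,u-20:u+20,::-1],None,fx=10,fy=10,interpolation=cv2.INTER_CUBIC))
cv2.imwrite('pics/z6.png',cv2.convertScaleAbs(np.hstack(w),alpha=1.4))
E
```

```text
[0.6177 0.1826 0.1433] [ 0.7937  0.6083 -0.0001  0.0003]
```

View pics/z6.png

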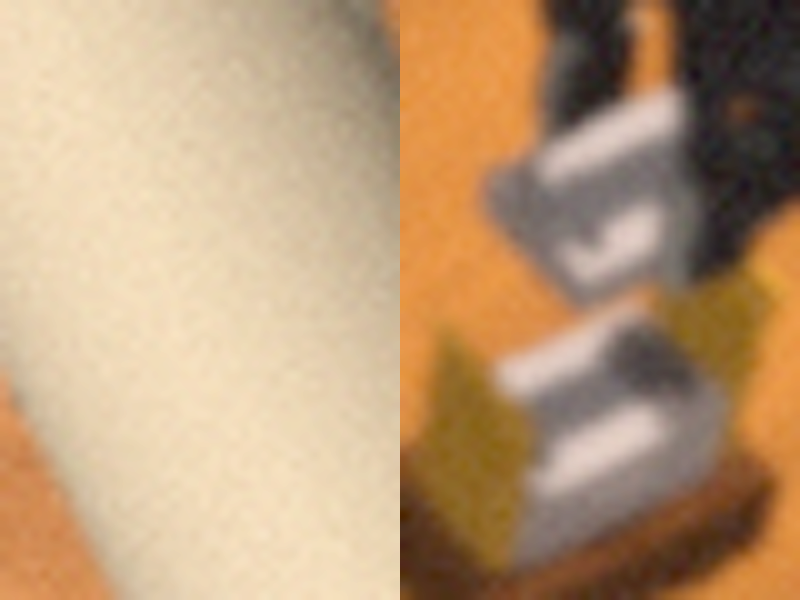

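Request:
arm_command:
  series: "0.7 0.0025 -0.002 0 0;0.7 0 0 0.02 0;0.7 0 0 0.03 0;0.7 0 0 0.03 0;0.7 0 0 0.02 0;0.7 0 0 0.01 0;0.7 0 0 0.005 0;0.7 0 0 0.005 0;0.7 0 0 0 0;0.7 0 0 0 0"
  newtons: 35

```text
clock: 33.7
position: [0.6172, 0.1849, 0.0954]
ee_rot: [0.793, 0.609, 0.0, 0.0]
ft_force: [-0.6, -0.2, -1.7]
grip_width: 0.456
grasp_force: 36.0
```

Request:
arm_command:
  series: "0.7 -0.0015 0 0 0;0.7 0 0 0.01 0;0.7 0 0 0.01 0;0.7 0 0 0.005 0;0.7 0 0 0.005 0;0.7 0 0 0.005 0;0.7 0 0 0.0025 0;0.7 0 0 0 0;0.7 0 0 0 0;0.7 0 0 0 0"
  newtons: 35

```text
clock: 34.95
position: [0.617, 0.1842, 0.0803]
ee_rot: [0.793, 0.609, 0.0, 0.0]
ft_force: [0.8, 0.1, -1.1]
grip_width: 0.458
grasp_force: 36.0
```

Request:
arm_command:
  series: "0.7 0 0 0.00125 0;0.7 0 0 0.00125 0;0.7 0 0 0.00125 0;0.7 0 0 0.00125 0;0.7 0 0 0.00125 0;0.7 0 0 0 0;0.7 0 0 0 0;0.7 0 0 0 0;0.7 0 0 0 0;0.7 0 0 0 0"
  newtons: 35

```text
clock: 36.2
position: [0.6169, 0.1842, 0.0777]
ee_rot: [0.793, 0.609, -0.0, 0.0]
ft_force: [-0.6, 0.4, -2.0]
grip_width: 0.452
grasp_force: 36.0
```

Request:
arm_command:
  series: "0.7 0 0 0.00125 0;0.7 0 0 0.00125 0;0.7 0 0 0.00125 0;0.7 0 0 0 0;0.7 0 0 0 0;0.7 0 0 0 0;0.7 0 0 0 0;0.7 0 0 0 0;0.7 0 0 0 0;0.7 0 0 0 0"
  newtons: 35

```text
clock: 37.45
position: [0.6169, 0.1842, 0.0762]
ee_rot: [0.793, 0.609, -0.0, 0.0]
ft_force: [0.4, 0.3, -1.9]
grip_width: 0.457
grasp_force: 36.0
```

Request:
arm_command:
  series: "0.7 0 0 0.00125 0;0.7 0 0 0.00125 0;0.7 0 0 0 0;0.7 0 0 0 0;0.7 0 0 0 0;0.7 0 0 0 0;0.7 0 0 0 0;0.7 0 0 0 0;0.7 0 0 0 0;0.7 0 0 0 0"
  newtons: 35

```text
clock: 38.7
position: [0.6169, 0.1842, 0.0752]
ee_rot: [0.793, 0.609, 0.0, 0.0]
ft_force: [0.6, -0.1, -1.5]
grip_width: 0.455
grasp_force: 36.0
```

Request:
arm_command:
  series: "0.7 0 0 0.00125 0;0.7 0 0 0.00125 0;0.7 0 0 0 0;0.7 0 0 0 0;0.7 0 0 0 0;0.7 0 0 0 0;0.7 0 0 0 0;0.7 0 0 0 0;0.7 0 0 0 0;0.7 0 0 0 0"
  newtons: 35

```text
clock: 39.95
position: [0.6169, 0.1842, 0.0743]
ee_rot: [0.793, 0.609, 0.0, 0.0]
ft_force: [-1.6, -0.4, 0.8]
grip_width: 0.457
grasp_force: 36.3
```

Request:
arm_command:
  series: "0.7 0 0 0.0005 0;0.54 0 0 0 0;0.53 0 0 0 0;0.51 0 0 0 0;0.48 0 0 0 0;0.42 0 0 0 0;0.35 0 0 0 0;0.25 0 0 0 0;0.15 0 0 0 0;0.15 0 0 0 0"
  newtons: 20

```text
clock: 41.2
position: [0.6169, 0.1843, 0.074]
ee_rot: [0.793, 0.609, 0.0, 0.0]
ft_force: [0.1, -0.3, -0.1]
grip_width: 0.852
grasp_force: 0.0
```

Request:
arm_command:
  series: "0.1 0 0 -0.02 0;0 0 0 -0.05 0;0 0 0 -0.08 0;0 0 0 -0.08 0;0 -0.1 0 -0.05 0;0 -0.12 0 0 0;0 -0.12 0 0 0;0 -0.12 0 0 0;0 -0.08 0 0 0;0 0 0 0 0"

```text
clock: 42.45
position: [0.561, -0.0275, 0.1875]
ee_rot: [0.795, 0.607, -0.0, 0.001]
ft_force: [-0.9, 1.1, 0.1]
grip_width: 1.001
grasp_force: 0.0
```

```bash
python3 - <<'E'
from h import *
C=cams('7');S,T=C['scene'],C['top'];o=manip.get_obs();print(o['clock'],o['position'])
import prof as pf
from prof import prof as pr,edges
for n in('top','scene'): pf.I[n]=cv2.cvtColor(cv2.imread(f'pics/{n}7.png'),cv2.COLOR_BGR2HSV)[...,2].astype(np.float32)
c=np.array([.6169,.1838])
for n in('top','scene'):
  for of in(-.012,0,.012): print(n,of,edges(*pr(n,c,-15,.069,.005,of)))
w=[]
for c in(T,S):
    u,v=proj(c,(.617,.184,.06)).astype(int)
    w.append(cv2.resize(c['pixels'][v-30:v+30,u-20:u+20,::-1],None,fx=10,fy=10,interpolation=cv2.INTER_CUBIC))
cv2.imwrite('pics/z7.png',cv2.convertScaleAbs(np.hstack(w),alpha=1.4))
E
```

```text
42.55 [ 0.5614 -0.0238  0.1873]
top -0.012 [(-26.0, 6.0), (-20.4, 6.0), (-8.0, -12.0), (8.6, 12.0)]
top 0 [(-24.2, 6.0), (-7.8, -12.0), (8.1, 11.0)]
top 0.012 [(-25.9, 7.0), (-19.2, 5.0), (-8.1, -10.0), (8.0, 10.0)]
scene -0.012 [(-7.4, -9.0), (9.0, 9.0), (22.0, -9.0)]
scene 0 [(-7.2, -9.0), (8.3, 9.0), (21.8, -9.0)]
scene 0.012 [(-7.4, -9.0), (8.5, 8.0), (21.5, -8.0)]
```

View pics/z7.png

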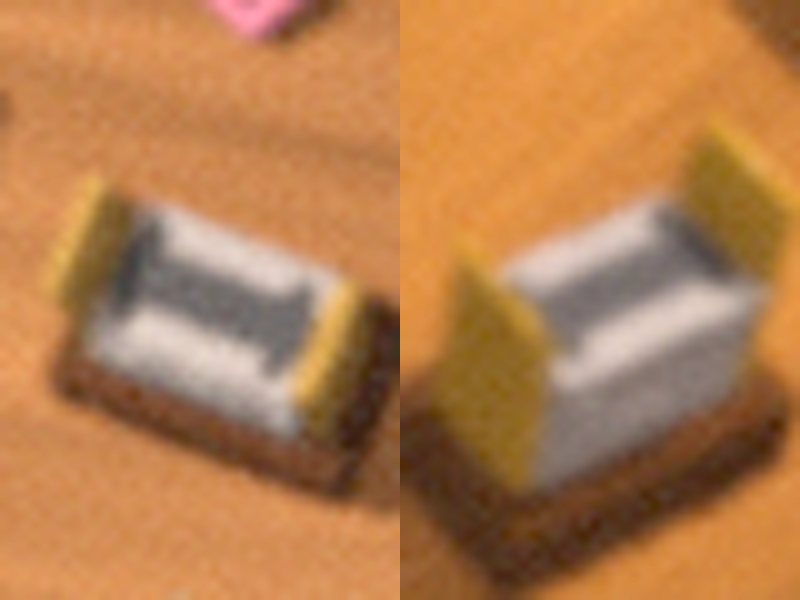

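Request:
arm_command:
  series: "0 0.07 0 0 0;0 0.11 0 0 0;0 0.12 0 0 0;0 0.12 0 0 0;0 0.12 -0.0058 0 0;0 0 0 0.03 0;0 0 0 0.06 0;0 0 0 0.06 0;0 0 0 0 0;0 0 0 0 0"
  newtons: 20

```text
clock: 43.9
position: [0.615, 0.1853, 0.1271]
ee_rot: [0.793, 0.609, 0.0, 0.0]
ft_force: [-0.4, 0.3, -0.3]
grip_width: 1.002
grasp_force: 0.0
```

Request:
arm_command:
  series: "0 0 0 0.04 0;0 0 0 0.05 0;0 0 0 0.05 0;0 0 0 0.03 0;0 0 0 0.015 0;0.2 0 0 0 0;0.3 0 0 0 0;0.38 0 0 0 0;0.41 0 0 0 0;0.44 0 0 0 0"
  newtons: 20

```text
clock: 45.15
position: [0.6148, 0.1848, 0.0522]
ee_rot: [0.793, 0.609, 0.0, 0.0]
ft_force: [0.2, -0.1, -0.5]
grip_width: 0.558
grasp_force: 0.0
```

Request:
arm_command:
  series: "0.46 0 0 0 0;0.48 0 0 0 0;0.5 0 0 0 0;0.51 0 0 0 0;0.52 0 0 0 0;0.53 0 0 0 0;0.54 0 0 0 0;0.55 0 0 0 0;0.56 0 0 0 0;0.56 0 0 0 0"
  newtons: 20

```text
clock: 46.4
position: [0.6151, 0.1848, 0.0524]
ee_rot: [0.793, 0.609, 0.0, 0.0]
ft_force: [2.1, -1.8, 5.4]
grip_width: 0.467
grasp_force: 20.8
```

Request:
arm_command:
  series: "0.53 0 0 0 0;0.52 0 0 0 0;0.5 0 0 0 0;0.46 0 0 0 0;0.38 0 0 0 0;0.25 0 0 0 0;0.1 0 0 0 0;0 0 0 0 0;0 0 0 -0.03 0;0 0 0 -0.06 0"
  newtons: 20

```text
clock: 47.65
position: [0.6142, 0.1847, 0.0884]
ee_rot: [0.793, 0.609, -0.001, -0.0]
ft_force: [0.9, -0.5, -0.2]
grip_width: 0.997
grasp_force: 0.0
```

Request:
arm_command:
  series: "0 0 0 -0.08 0;0 0 0 -0.08 0;0 0 0 -0.05 0;0 -0.1 0 0 0;0 -0.12 0 0 0;0 -0.12 0 0 0;0 -0.12 0 0 0;0 -0.08 0 0 0;0 0 0 0 0;0 0 0 0 0"

```text
clock: 48.9
position: [0.5589, -0.0229, 0.1723]
ee_rot: [0.793, 0.609, 0.0, -0.0]
ft_force: [-0.3, 0.4, -0.3]
grip_width: 1.0
grasp_force: 0.0
```

```bash
python3 - <<'E'
from h import *
C=cams('8');S,T=C['scene'],C['top'];o=manip.get_obs();print(o['clock'],o['position'])
import prof as pf
from prof import prof as pr,edges
for n in('top','scene'): pf.I[n]=cv2.cvtColor(cv2.imread(f'pics/{n}8.png'),cv2.COLOR_BGR2HSV)[...,2].astype(np.float32)
c=np.array([.6169,.1838])
for n in('top','scene'):
  for of in(-.012,0,.012): print(n,of,edges(*pr(n,c,-15,.069,.005,of)))
# long axis: +y end edge by saturation, new vs pile before
def lng(im,n,cc,z):
    ey=np.array([.2588,.9659]);ex=np.array([.9659,-.2588]);us=np.arange(-.05,.0501,.001)
    r=[]
    for s in(-.0145,.0145):
        m=np.array([[proj(C[n],[*(cc+u*ey+(s+d)*ex),z]) for u in us] for d in(-.002,0,.002)],np.float32)
        p=cv2.remap(cv2.cvtColor(cv2.imread(im),cv2.COLOR_BGR2HSV)[...,1].astype(np.float32),m[...,0],m[...,1],cv2.INTER_LINEAR).mean(0); r.append([e for e in edges(us*1e3,p) if abs(e[1])>10])
    return r
for n in('top','scene'): print(n,'before',lng(f'pics/{n}1.png',n,np.array([.615,.1845]),.055),'\n after',lng(f'pics/{n}8.png',n,np.array([.615,.1845]),.069))
E
```

```text
49.0 [ 0.559  -0.0223  0.1722]
top -0.012 [(-22.9, 9.0), (-9.7, -12.0), (6.2, 12.0), (16.4, -5.0), (21.6, 4.0)]
top 0 [(-22.5, 11.0), (-9.1, -11.0), (6.7, 11.0), (16.5, -5.0)]
top 0.012 [(-22.7, 10.0), (-9.5, -10.0), (6.2, 10.0), (15.7, -4.0)]
scene -0.012 [(-10.0, -8.0), (6.9, 9.0), (19.3, -9.0)]
scene 0 [(-9.2, -9.0), (7.1, 10.0), (19.6, -9.0)]
scene 0.012 [(-9.5, -9.0), (6.7, 10.0), (19.9, -9.0)]
top before [[(-34.3, -18.0), (29.5, 18.0)], [(-29.4, -15.0), (30.2, 18.0)]] 
 after [[(-35.1, -19.0), (28.6, 19.0)], [(-33.1, -16.0), (29.0, 20.0)]]
scene before [[(-14.9, -17.0), (33.1, 16.0)], [(-30.7, -15.0), (31.9, 19.0)]] 
 after [[(-22.3, -14.0), (30.1, 14.0)], [(-31.5, -15.0), (30.9, 21.0)]]
```

```bash
python3 - <<'E'
from prof import *
import prof as pf
a=np.radians(12);ex=np.array([np.cos(a),np.sin(a)]);ey=np.array([-ex[1],ex[0]])
for n in('scene','top'):
  for f in('1','8'):
    img=cv2.cvtColor(cv2.imread(f'pics/{n}{f}.png'),cv2.COLOR_BGR2HSV)[...,2].astype(np.float32)
    us=np.arange(-.10,.001,.001)
    for lab,z,vs in(('jaw+',.05,np.arange(.014,.0201,.002)),('jaw-',.05,np.arange(-.020,-.0139,.002)),('knob',.085,np.arange(-.004,.0041,.002))):
        m=np.array([[proj(C[n],[*(np.array([.5961,-.1881])+u*ex+v*ey),z]) for u in us] for v in vs],np.float32)
        print(n,f,lab,edges(us*1e3,cv2.remap(img,m[...,0],m[...,1],cv2.INTER_LINEAR).mean(0)))
E
```

```text
scene 1 jaw+ [(-59.6, -9.0), (-39.3, 6.0), (-8.9, -5.0)]
scene 1 jaw- [(-48.9, -8.0), (-30.7, 4.0), (-6.8, -7.0)]
scene 1 knob [(-53.5, -4.0), (-43.5, -11.0), (-19.0, 8.0), (-9.9, 5.0)]
scene 8 jaw+ [(-93.0, -11.0)]
scene 8 jaw- [(-7.1, 5.0)]
scene 8 knob [(-73.7, -11.0), (-47.1, 5.0)]
top 1 jaw+ [(-97.5, -10.0), (-92.0, 5.0), (-82.7, 8.0), (-55.3, -8.0), (-49.2, 4.0), (-26.8, 4.0), (-15.6, -8.0)]
top 1 jaw- [(-83.1, 9.0), (-58.1, -6.0), (-28.7, 10.0), (-12.6, -11.0)]
top 1 knob [(-97.3, 5.0), (-92.2, -4.0), (-86.8, 11.0), (-62.3, -11.0), (-50.6, -12.0), (-31.6, 18.0), (-18.0, -12.0), (-3.5, 11.0)]
top 8 jaw+ [(-55.2, 5.0)]
top 8 jaw- [(-81.0, 4.0), (-57.2, 7.0)]
top 8 knob [(-76.5, -8.0), (-59.2, 15.0), (-26.1, 7.0), (-6.2, -5.0)]
```

```bash
python3 -c "
from workcell import manip
print(manip.hand_in())"
```

```text
the job is handed in; nothing more can be done
None
```

The job is handed in at about 49 s: the vise is open (jaw measured about 28.5 of 30 mm back) and the plate lies flat on the pile, groove up and flush in x, about 1 mm off lengthwise. The first try at the bench pressed the fingertips on it with about 35 N, so I set the plate back in the vise and regripped it higher; after placing it I squeezed the pile lightly to fix a 2 mm sideways offset.

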